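# Reject the gear unit with play

### The job

One of the three gear units standing in the seat plate is worn: its arm has dead play, while the other two are springy from the first touch. Going from the left seat to the right, rock each unit's arm gently about 3 mm, first to the left and then to the right, to feel which one is loose. Then lift the loose unit out by its hub and set it down gently, flat and upright, in the steel reject tray at the right; leave the two sound units in their seats, without straining or banging anything or knocking the things around.

Things in the scene. Friction and masses are not known exactly. Their poses are not given: they have to be found in the camera images.
- unit_a: one of three like-looking gear units, 0.8 kg: grey housing 110 x 66 x 28 mm (x, y, z); square steel hub 24 x 24 mm on the middle of its top, up to 62 mm above its underside; a steel arm 12 mm thick, fixed to the hub, 38 to 56 mm above the underside, reaches to x = 75 mm and swings level with the hub. Origin: centre of the underside, below the hub's axis; x along the arm (away from the robot), y left, z up
- unit_b: one of three like-looking gear units, 0.8 kg: grey housing 110 x 66 x 28 mm (x, y, z); square steel hub 24 x 24 mm on the middle of its top, up to 62 mm above its underside; a steel arm 12 mm thick, fixed to the hub, 38 to 56 mm above the underside, reaches to x = 75 mm and swings level with the hub. Origin: centre of the underside, below the hub's axis; x along the arm (away from the robot), y left, z up
- unit_c: one of three like-looking gear units, 0.8 kg: grey housing 110 x 66 x 28 mm (x, y, z); square steel hub 24 x 24 mm on the middle of its top, up to 62 mm above its underside; a steel arm 12 mm thick, fixed to the hub, 38 to 56 mm above the underside, reaches to x = 75 mm and swings level with the hub. Origin: centre of the underside, below the hub's axis; x along the arm (away from the robot), y left, z up
- unit_a_grip (a point): point on the arm of unit_a, 58 mm from the hub's axis, 47 mm above the unit's underside. Let go, any arm returns to y = 0. A sound arm resists springily at once, 0.7 N per mm sideways here (over 7.5 mm overstrains it); the loose one swings almost free (under 0.2 N) 4.6 mm each way, then stops dead. Jaws clamped on the arm block its turning: nudge it, straddle it loosely, or turn with it
- unit_b_grip (a point): point on the arm of unit_b, 58 mm from the hub's axis, 47 mm above the unit's underside. Let go, any arm returns to y = 0. A sound arm resists springily at once, 0.7 N per mm sideways here (over 7.5 mm overstrains it); the loose one swings almost free (under 0.2 N) 4.6 mm each way, then stops dead. Jaws clamped on the arm block its turning: nudge it, straddle it loosely, or turn with it
- unit_c_grip (a point): point on the arm of unit_c, 58 mm from the hub's axis, 47 mm above the unit's underside. Let go, any arm returns to y = 0. A sound arm resists springily at once, 0.7 N per mm sideways here (over 7.5 mm overstrains it); the loose one swings almost free (under 0.2 N) 4.6 mm each way, then stops dead. Jaws clamped on the arm block its turning: nudge it, straddle it loosely, or turn with it
- seat_left (a point): centre of the floor of the left seat (as the robot sees it) on the seat plate, 10 mm above the worktop; z up, x along the seat
- seat_middle (a point): centre of the floor of the middle seat (as the robot sees it) on the seat plate, 10 mm above the worktop; z up, x along the seat
- seat_right (a point): centre of the floor of the right seat (as the robot sees it) on the seat plate, 10 mm above the worktop; z up, x along the seat
- seat_plate: fixed dark steel plate 136 x 360 x 10 mm with three seats in a row along y, 115 mm apart, framed by aluminium strips up to 22 mm above the worktop; a unit stands in each with 1 mm clearance (it may shift that much) and lifts straight out; which unit is where varies. About 5 N sideways on its arm starts to tip a unit. Origin: centre of the underside, x away from the robot, y left
- reject_tray: fixed open steel tray for rejects, at the right: 186 x 132 x 30 mm (x, y, z) outside, walls and floor 4 mm thick. Origin: centre of the underside; long side along its x
- beaker: bystander: small glass beaker, 52 mm wide, 66 mm high; origin under its centre
- steel_cover: bystander: round stainless cover with a black knob, 83 mm wide, lying on the worktop; origin under its centre

How it is judged:
By the outcome, as a careful person would: the job done as asked, in the order asked, and still so for the second after the job is handed in, with the robot touching nothing.
It also fails if it takes over 72 s, if anything falls off the work surface, if the arm or the gripper's body presses on something with over 40 N, if the wrist force passes 120 N, or if a joint passes its speed limit or range.

### The arm

A 7-joint arm with a two-finger parallel gripper is mounted at the origin on a cart in front of the work surface, level with it; the furniture and walls round the work are solid. World frame = base frame: x ahead of the robot, y to its left, z up, the work surface at z = 0. Lengths are in mm, angles in degrees, forces in N, time in s.
With the tool pointing down it reaches from about 425 to 925 mm from the base axis. Payload 6.8 kg.
Tool frame: the origin (TCP) lies midway between the tips of the shut fingers; the grasp point (between the pads) lies 19 mm behind it (tcp_to_grasp is the distance from the TCP to the grasp point, in mm); z points along the fingers, y is the line along which they close (so a half turn about z gives the same grasp; the last joint's range is limited). The gripper opens to 85 mm and grips with 20 to 120 N. Pads are 22 mm wide; open, the fingers measure 114 mm over their backs; the gripper's body (76 mm by 85 mm) begins 54 mm behind the grasp point. The pads swing forward as they close: fully open they stand 13 mm farther back than shut.
Start: joints at [64.28, 27.33, 1.283, 89.118, -0.659, 63.558, -4.761], TCP at [225.622, -636.193, 231.308] pointing down, gripper open.
Joint ranges: [-169.35, 169.35], [-19.33, 120.38], [-80.79, 83.38], [13.8, 139.57], [-78.32, 258.32], [9.67, 109.79], [-169.56, 169.56]. Speed limits (degrees/s): [136.94, 136.94, 180, 180, 180, 180, 180].

### API

Orientations are given as [roll, pitch, yaw] about the fixed x, y, z axes, in that order (R = Rz(yaw) Ry(pitch) Rx(roll)).
In Python, from plant import get_state, read_camera, camera_info, hand_in, tcp_to_grasp gives the robot as it stands.
- The arm moves only by the tool jog_arm, never from a script. Its argument "targets" is a list of rows, each an object with "delta_pos": the shift along the tool's x, y, z in mm, a list of three; "delta_rot": the turn, a rotation vector about the tool's x, y, z in degrees, a list of three; "gripper": the opening, from 0 (shut) to 1 (fully open). A call has 1 to 5 rows; each row is the pose to reach, as a shift and turn from the pose commanded when the call began, along the tool's axes at that moment; what a row does not reach only later rows make up. A row lasts 1/8 s, in which the tool goes at most 62.5 mm and 10.7 degrees, less where a joint would pass 70% of its speed; a pose out of reach is approached as far as the arm can. A call with a gripper value outside its range is refused whole. The fingers move at their own pace and stop on an object; "squeeze" is the grip in N (left out, the last holds). Time passes only in rows, so rows that repeat a pose let the fingers close. It gives the time, the measured TCP pose, the force, the opening and the grip force at its end, in the units of the state.
- get_state(): the state, without advancing time (a new reading comes with each control period).
- read_camera(name): name is "side" or "top"; returns the picture (384x512x3 uint8, red, green, blue); there is no depth.
- camera_info(name): a dict with "mtx" (3x3 intrinsics, pixels), "R" (3x3) and "t" (3): a world point X has camera coordinates R X + t. Camera axes: x right, y down, z forward; pixel columns grow to the right and rows downward; lengths in mm; the calibration is good to about 2 mm. A picture is of the moment at which its call begins. camera_info takes no time and is no camera call.
- hand_in(): hands the job in; it is judged then, once.
The state is a dict: "time": time; "joints": joint angles; "joint_velocities": joint speeds; "effort": joint torques, N m; "tcp_pos": TCP position; "tcp_rot": TCP orientation; "force": force on the tool from outside, world axes, zero at the start; "torque": the same for the moment, N m; "finger_gap": finger opening in mm; "finger_force": force on a finger pad.
Only numpy, scipy, OpenCV 4.12 (cv2) and the standard library are available. Lean on these libraries where they do the work, as an engineer would, in place of code of your own. Each camera call takes 0.05 s, during which the arm holds its last target. There are 200 camera calls.

## Working session

There is one attempt and no reset: what is moved stays moved. The work goes in short steps, Python scripts to look and compute and a tool call to move; the robot and the scene stay as the last step left them, time stands still between calls to the robot, and variables do not carry over. Pictures are saved under pics/ and viewed, at most 10 in all, crops included, and the job is handed in when it is done.

Besides the shell and the picture viewer there is one more tool, called after "Call:" by a JSON object that holds its "api" and its "payload". jog_arm: Moves the arm, as the interface text tells. Its arguments: {"type":"object","properties":{"targets":{"type":"array"},"squeeze":{"type":"number"}},"required":["targets"]}

```bash
mkdir -p pics; ls; python3 - <<'E'
from plant import *
import cv2
for n in("side","top"):
    cv2.imwrite(f"pics/{n}0.png",read_camera(n)[:,:,::-1])
    i=camera_info(n);print(n,i)
print(get_state(),tcp_to_grasp)
E
```

```text
pics
side {'mtx': array([[349.7931457 ,   0.        , 254.78874863],
       [  0.        , 349.7931457 , 197.11846304],
       [  0.        ,   0.        ,   1.        ]]), 'R': array([[-0.82029796, -0.57180689,  0.01217091],
       [-0.35425337,  0.49126505, -0.79571553],
       [ 0.44901648, -0.65703541, -0.60554824]]), 't': array([408.60030049, 271.11658234, 722.8108992 ])}
top {'mtx': array([[453.57248745,   0.        , 258.57037576],
       [  0.        , 453.57248745, 194.35011456],
       [  0.        ,   0.        ,   1.        ]]), 'R': array([[-0.00878629, -0.99979895,  0.01802405],
       [-0.99297628,  0.00659673, -0.11812954],
       [ 0.11798689, -0.01893538, -0.9928346 ]]), 't': array([ -61.93650246,  542.48524373, 1492.97529499])}
{'time': 0.1, 'joints': array([64.27790384, 27.37232863,  1.28094465, 89.17362094, -0.65697875,
       63.55636978, -4.7595083 ]), 'joint_velocities': array([ 0.18001337, -0.15990808,  0.04238433, -0.17586703, -0.00562506,
        0.03857384,  0.04212318]), 'effort': array([ 6.15522920e-03, -5.97752953e+01,  1.61458645e+00, -2.81951594e+01,
        1.28580123e-02,  4.95203145e-03,  3.02904743e-05]), 'tcp_pos': array([ 225.42782216, -635.67627106,  230.4011709 ]), 'tcp_rot': array([-1.79905461e+02,  9.02508703e-03,  1.95314786e+01]), 'force': array([ 0.17375921, -0.54868662, -0.20430488]), 'torque': array([-0.03676491, -0.02163121, -0.01916348]), 'finger_force': 0.0, 'finger_gap': 85.45848069111754} 18.700000000000003
```

View pics/top0.png

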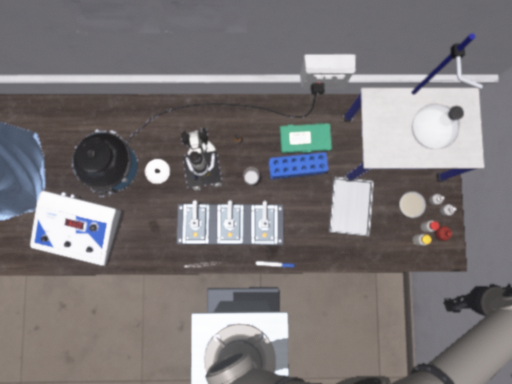

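View pics/side0.png

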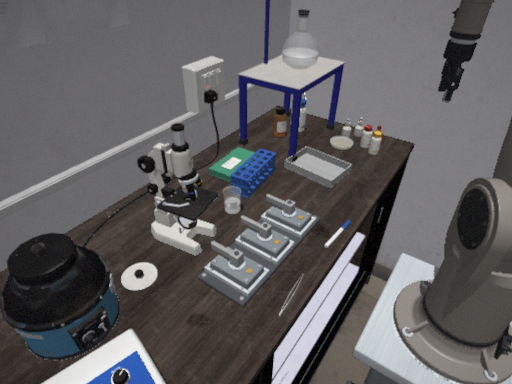

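The top view shows the seat plate at px (178–283, 204–245) with hubs near (196,225), (230,225) and (264,225). The tray is at (331–373, 177–236) and the beaker at (251,176). Next I zoom in.

```bash
python3 - <<'E'
import cv2,numpy as np
a=cv2.imread("pics/top0.png")[165:255,170:290];b=cv2.imread("pics/side0.png")[170:310,190:330]
cv2.imwrite("pics/c_top.png",cv2.resize(a,None,fx=6.5,fy=6.5,interpolation=cv2.INTER_CUBIC))
cv2.imwrite("pics/c_side.png",cv2.resize(b,(600,600),interpolation=cv2.INTER_CUBIC))
E
```

```text
(no output)
```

View pics/c_top.png

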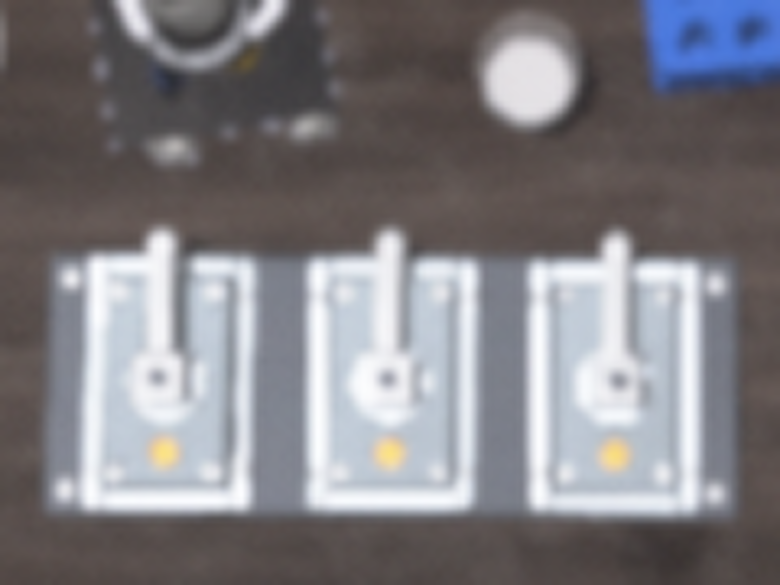

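View pics/c_side.png

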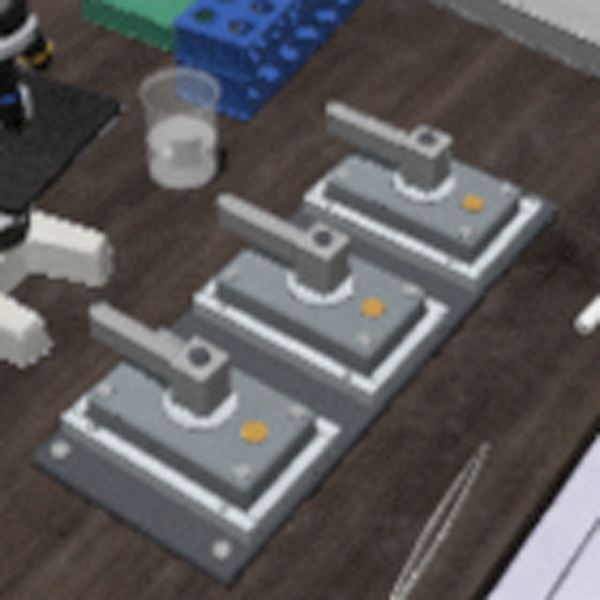

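The crops show the hub holes clearly. In the top crop they are at (158,377), (388,379) and (618,380), and the arms run straight up. In the side crop they are at (200,356), (324,238) and (428,138). Next I triangulate these and measure the plate and tray.

```bash
cat > h.py <<'E'
import numpy as np,cv2
from plant import camera_info
def ray(n,p):
    i=camera_info(n);R=np.array(i["R"]);t=np.array(i["t"])
    return -R.T@t, R.T@np.linalg.solve(i["mtx"],[p[0],p[1],1.])
def onz(n,p,z):
    c,d=ray(n,p);return c+d*(z-c[2])/d[2]
def tri(p,q):
    A=[];b=[]
    for n,x in(("top",p),("side",q)):
        c,d=ray(n,x);d/=np.linalg.norm(d);P=np.eye(3)-np.outer(d,d);A.append(P);b.append(P@c)
    return np.linalg.lstsq(np.vstack(A),np.hstack(b),rcond=None)[0]
def ct(p): return (170+(p[0]+.5)/6.5-.5,165+(p[1]+.5)/6.5-.5)
def cs(p): return (190+(p[0]+.5)*140/600-.5,170+(p[1]+.5)*140/600-.5)
E
python3 - <<'E'
from h import *
np.set_printoptions(precision=1,suppress=True)
T=[(158,377),(388,379),(618,380)];S=[(200,356),(324,238),(428,138)]
for t,s in zip(T,S): print("hub",tri(ct(t),cs(s)),onz("top",ct(t),72),onz("side",cs(s),72))
for t in[(162,228),(390,228),(617,230)]: print("tip",onz("top",ct(t),66))
for t in[(165,453),(390,454),(614,456)]: print("dot",onz("top",ct(t),38))
for t in[(55,258),(735,258),(738,512),(42,512)]: print("plate",onz("top",ct(t),10))
for t in [(530,85)]: print("beaker",onz("top",ct(t),5))
im=cv2.imread("pics/top0.png");
hsv=cv2.cvtColor(im,cv2.COLOR_BGR2HSV)
# housing frames: bright strips
for lo,hi,z,nm in(((0,0,150),(180,60,255),30,"tray"),):
    m=cv2.inRange(hsv[172:242,322:382],np.array(lo),np.array(hi))
    cs_,_=cv2.findContours(m,0,1);c=max(cs_,key=cv2.contourArea)
    r=cv2.minAreaRect(c);print(nm,r,cv2.contourArea(c))
    for p in cv2.boxPoints(r): print(p+[322,172],onz("top",p+[322,172],z))
a=cv2.resize(im[165:245,320:385],None,fx=7,fy=7,interpolation=2);b=cv2.resize(cv2.imread("pics/side0.png")[140:195,280:356],None,fx=4.5,fy=4.5,interpolation=2)
h=np.zeros((560,800,3),np.uint8);h[:560,:455]=a;h[:248,456:798]=b;cv2.imwrite("pics/tray.png",h)
E
```

```text
hub [447.1 145.4  75.1] [446.5 145.3  72. ] [449.8 143.6  72. ]
hub [445.3  31.   75.1] [444.6  30.6  72. ] [448.1  28.4  72. ]
hub [443.9 -83.8  75.5] [443.2 -84.3  72. ] [446.8 -87.4  72. ]
tip [521.9 144.6  66. ]
tip [521.1  29.8  66. ]
tip [519.3 -84.8  66. ]
dot [409.7 145.7  38. ]
dot [408.3  31.2  38. ]
dot [406.3 -83.   38. ]
plate [512.6 207.1  10. ]
plate [ 510.1 -148.4   10. ]
plate [ 377.7 -147.9   10. ]
plate [380.8 212.2  10. ]
beaker [603.3 -41.5   5. ]
tray ((29.400001525878906, 33.70000076293945), (40.27705764770508, 55.47438430786133), 4.763641834259033) 1993.5
[329.  231.7] [ 415.  -300.9   30. ]
[333.6 176.4] [ 602.1 -321.7   30. ]
[373.8 179.7] [ 589.7 -458.2   30. ]
[369.2 235. ] [ 402.7 -435.4   30. ]
```

View pics/tray.png

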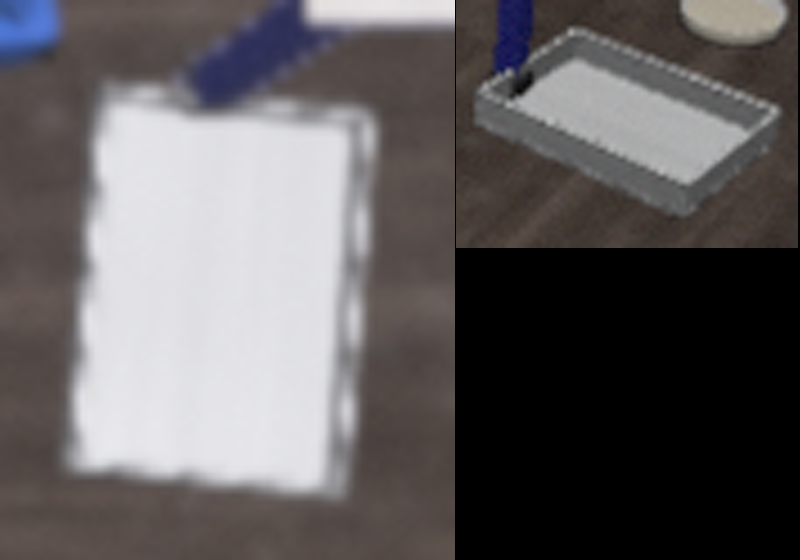

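The tray's outer rim corners are at crop px (105,82), (378,110), (348,495) and (65,470). A blue shelf leg stands just behind its far edge. Now I check the clearances to the microscope and shelf and work out the first move.

```bash
python3 - <<'E'
from h import *
np.set_printoptions(precision=1,suppress=True)
C=[(105,82),(378,110),(348,495),(65,470)]
P=np.array([onz("top",(320+(a+.5)/7-.5,165+(b+.5)/7-.5),30) for a,b in C]);print(P,P.mean(0))
e=P[0]-P[3]+P[1]-P[2];print("yaw",np.degrees(np.arctan2(e[1],e[0])))
S=[(575,30),(780,110),(685,213-28),(478,95)]
print(np.mean([onz("side",(280+(a-456)/4.5,140+b/4.5),30) for a,b in S],0))
print("stage corner",tri(ct((335,132)),(218,196)))
print("base tip",onz("side",(213,230),0),onz("side",(193,250),0))
print("scope eyepiece",tri((205,170),(179,127)),tri((198,135),(179,127)))
print("shelf corner",tri((360,168),(297,84)),tri((482,167),(345,62)))
print("leg foot",tri((352,178),(296,152)), onz("side",(296,155),0))
from scipy.spatial.transform import Rotation as R
from plant import get_state
s=get_state();Rt=R.from_euler("xyz",s["tcp_rot"],degrees=True)
for w in([480,-380,231],[505,144.3,150]): print(Rt.inv().apply(np.array(w)-s["tcp_pos"]))
E
```

```text
[[ 602.4 -324.9   30. ]
 [ 587.8 -457.4   30. ]
 [ 401.8 -435.8   30. ]
 [ 414.8 -300.3   30. ]] [ 501.7 -379.6   30. ]
yaw -7.053014539527239
[ 502.  -377.3   30. ]
stage corner [565.6  56.4 126.5]
base tip [595.3  59.4   0. ] [588.  146.2   0. ]
scope eyepiece [594.4 102.  318.9] [663.5  95.  303.8]
shelf corner [ 587.7 -347.6  287.2] [ 589.5 -707.7  267.7]
leg foot [ 593.2 -383.1   37.9] [ 610.6 -424.2    0. ]
[ 325.4 -155.9   -0.4]
[ 524.3 -641.5   81.4]
```

Call:
{"api": "jog_arm", "payload": {"targets": [{"delta_pos": [55, -28, 0], "delta_rot": [0, 0, 5], "gripper": 0.6}, {"delta_pos": [115, -55, 0], "delta_rot": [0, 0, 10], "gripper": 0.4}, {"delta_pos": [170, -82, 0], "delta_rot": [0, 0, 15], "gripper": 0.3}, {"delta_pos": [225, -108, 0], "delta_rot": [0, 0, 20.2], "gripper": 0.25}, {"delta_pos": [275, -132, 0], "delta_rot": [0, 0, 20.2], "gripper": 0.25}]}}

```text
time: 0.72
tcp_pos: [442.1, -417.7, 231.1]
tcp_rot: [-180.0, 0.0, -0.7]
force: [0.0, 0.4, -0.2]
finger_gap: 21.1
finger_force: 0.0
```

Call:
{"api": "jog_arm", "payload": {"targets": [{"delta_pos": [20, -60, 0], "delta_rot": [0, 0, 0], "gripper": 0.25}, {"delta_pos": [40, -118, 0], "delta_rot": [0, 0, 0], "gripper": 0.25}, {"delta_pos": [56, -176, 0], "delta_rot": [0, 0, 0], "gripper": 0.25}, {"delta_pos": [56, -238, 0], "delta_rot": [0, 0, 0], "gripper": 0.25}, {"delta_pos": [56, -300, 0], "delta_rot": [0, 0, 0], "gripper": 0.25}]}}

```text
time: 1.35
tcp_pos: [499.9, -118.5, 231.1]
tcp_rot: [-180.0, 0.0, -0.7]
force: [1.3, 0.3, 0.3]
finger_gap: 21.5
finger_force: 0.0
```

Call:
{"api": "jog_arm", "payload": {"targets": [{"delta_pos": [0, -60, 0], "delta_rot": [0, 0, 0], "gripper": 0.25}, {"delta_pos": [0, -120, 0], "delta_rot": [0, 0, 0], "gripper": 0.25}, {"delta_pos": [0, -180, 0], "delta_rot": [0, 0, 0], "gripper": 0.25}, {"delta_pos": [0, -230, 40], "delta_rot": [0, 0, 0], "gripper": 0.25}, {"delta_pos": [0, -262, 70], "delta_rot": [0, 0, 0], "gripper": 0.25}]}}

```text
time: 1.98
tcp_pos: [502.7, 144.1, 160.3]
tcp_rot: [-180.0, -0.0, -0.5]
force: [0.7, -0.7, -0.1]
finger_gap: 21.6
finger_force: 0.0
```

```bash
python3 - <<'E'
from plant import *
import cv2
print(get_state())
b=read_camera("side");cv2.imwrite("pics/s1.png",b[:,:,::-1])
cv2.imwrite("pics/s1c.png",cv2.resize(b[130:290,140:300,::-1],(600,600),interpolation=2))
E
```

```text
{'time': 1.975, 'joints': array([  -8.21139599,   19.00447581,  -17.55636968,  112.89270885,
          7.41368362,   49.14730431, -120.26609538]), 'joint_velocities': array([-25.4180127 ,  25.01835721,  -2.61633172,   4.21233884,
        13.42518843, -26.80853747, -37.92620419]), 'effort': array([  1.4159492 , -48.86065722,  -3.03774655, -23.49792838,
        -0.45433016,   0.58211491,   0.74616741]), 'tcp_pos': array([502.68577982, 144.05044615, 160.29479919]), 'tcp_rot': array([-1.79959046e+02, -1.87378852e-03, -5.37851460e-01]), 'force': array([ 0.68525691, -0.65315416, -0.05396074]), 'torque': array([-0.01167832,  0.01157358,  0.03578311]), 'finger_force': 0.0, 'finger_gap': 21.62004387052415}
```

View pics/s1c.png

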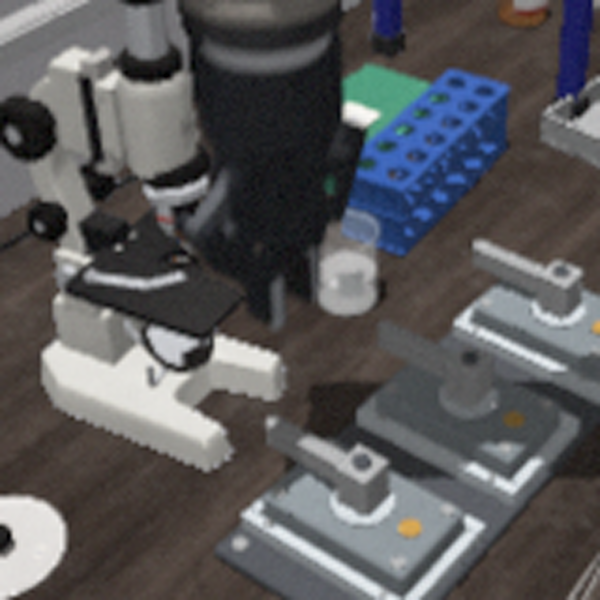

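The fingertips are at crop (275,320), well clear of the microscope. I lower to just above the arm and look again.

Call:
{"api": "jog_arm", "payload": {"targets": [{"delta_pos": [2, 0, 30], "delta_rot": [0, 0, 0], "gripper": 0.25}, {"delta_pos": [2, 0, 60], "delta_rot": [0, 0, 0], "gripper": 0.25}, {"delta_pos": [2, 0, 82], "delta_rot": [0, 0, 0], "gripper": 0.25}, {"delta_pos": [2, 0, 88], "delta_rot": [0, 0, 0], "gripper": 0.25}, {"delta_pos": [2, 0, 88], "delta_rot": [0, 0, 0], "gripper": 0.25}]}}

```text
time: 2.65
tcp_pos: [505.3, 141.3, 73.4]
tcp_rot: [180.0, 0.0, -0.7]
force: [-0.4, 0.1, 0.4]
finger_gap: 21.5
finger_force: 0.0
```

```bash
python3 - <<'E'
from plant import *
import cv2
for i in range(3):
  b=read_camera("side");s=get_state();print(s["force"],s["tcp_pos"])
cv2.imwrite("pics/s2c.png",cv2.resize(b[200:280,180:260,::-1],(600,600),interpolation=2))
E
```

```text
[-0.41148439 -0.43393558 -0.00113668] [505.76772905 141.46990022  73.94265041]
[ 0.29916152 -0.04570656  0.07841535] [505.97507286 141.55506599  74.21119911]
[-0.15675515  0.30600719 -0.00263966] [506.00717285 141.60375069  74.28294534]
```

View pics/s2c.png

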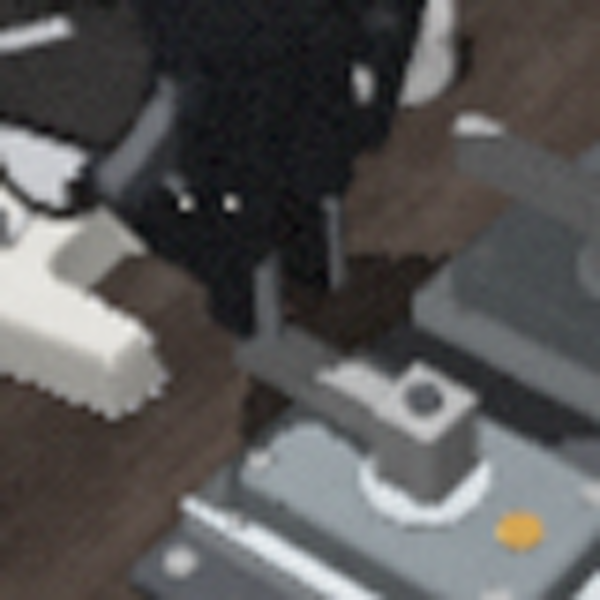

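The fingers straddle the left arm's end, with the fingertips near crop (270,325) and (338,285). I check numerically where they sit against the arm.

```bash
python3 - <<'E'
from h import *
i=camera_info("side");R,t,K=map(np.array,(i["R"],i["t"],i["mtx"]))
def pr(p):
    q=K@(R@np.array(p,float)+t);q=q[:2]/q[2];return np.round((q-[180,200]+.5)*7.5,0)
print("tipedges",pr([522,150.5,66]),pr([522,138.5,66]),"hubtop",pr([447.3,145,72]))
for z in(74.3,80,85):
  for y,nm in((141.6+10.7,"L in"),(141.6+24,"L out"),(141.6-10.7,"R in"),(141.6-24,"R out")):
    print(z,nm,pr([495,y,z]),pr([517,y,z]))
E
```

```text
tipedges [229. 327.] [254. 305.] hubtop [430. 405.]
74.3 L in [290. 348.] [235. 318.]
74.3 L out [262. 373.] [207. 343.]
74.3 R in [335. 307.] [280. 279.]
74.3 R out [361. 283.] [307. 255.]
80 L in [289. 334.] [234. 305.]
80 L out [261. 360.] [205. 330.]
80 R in [334. 294.] [279. 265.]
80 R out [361. 270.] [306. 242.]
85 L in [289. 322.] [233. 293.]
85 L out [260. 348.] [204. 318.]
85 R in [333. 282.] [278. 254.]
85 R out [360. 258.] [305. 230.]
```

Call:
{"api": "jog_arm", "payload": {"targets": [{"delta_pos": [-1, -2.8, 10], "delta_rot": [0, 0, 0], "gripper": 0.25}, {"delta_pos": [-1, -2.8, 20], "delta_rot": [0, 0, 0], "gripper": 0.25}, {"delta_pos": [-1, -2.8, 28], "delta_rot": [0, 0, 0], "gripper": 0.25}, {"delta_pos": [-1, -2.8, 32], "delta_rot": [0, 0, 0], "gripper": 0.25}, {"delta_pos": [-1, -2.8, 32], "delta_rot": [0, 0, 0], "gripper": 0.25}]}}

```text
time: 3.42
tcp_pos: [504.1, 144.1, 40.9]
tcp_rot: [180.0, 0.0, -0.7]
force: [0.1, 0.3, -0.6]
finger_gap: 21.6
finger_force: 0.0
```

Call:
{"api": "jog_arm", "payload": {"targets": [{"delta_pos": [0, 0, 0], "delta_rot": [0, 0, 0], "gripper": 0.25}, {"delta_pos": [0, 0, 0], "delta_rot": [0, 0, 0], "gripper": 0.25}]}}

```text
time: 3.68
tcp_pos: [504.6, 144.3, 41.6]
tcp_rot: [-180.0, -0.0, -0.7]
force: [0.9, -0.1, 0.7]
finger_gap: 21.3
finger_force: 0.0
```

Call:
{"api": "jog_arm", "payload": {"targets": [{"delta_pos": [0, -3, 0], "delta_rot": [0, 0, 0], "gripper": 0.25}, {"delta_pos": [0, -5, 0], "delta_rot": [0, 0, 0], "gripper": 0.25}, {"delta_pos": [0, -6.3, 0], "delta_rot": [0, 0, 0], "gripper": 0.25}, {"delta_pos": [0, -7.5, 0], "delta_rot": [0, 0, 0], "gripper": 0.25}, {"delta_pos": [0, -7.5, 0], "delta_rot": [0, 0, 0], "gripper": 0.25}]}}

```text
time: 4.3
tcp_pos: [504.4, 151.8, 41.3]
tcp_rot: [-180.0, -0.0, -0.7]
force: [0.5, -0.1, 0.5]
finger_gap: 21.7
finger_force: 0.0
```

```bash
cat > f.py <<'E'
from plant import *
import numpy as np,cv2,sys
np.set_printoptions(precision=2,suppress=True)
F=[];T=[]
for i in range(8):
  b=read_camera("side");s=get_state();F.append(s["force"]);T.append(s["torque"])
cv2.imwrite(f"pics/{sys.argv[1]}.png",b[:,:,::-1])
print("F",np.mean(F,0),"sd",np.std(F,0),"pos",s["tcp_pos"],s["time"])
E
python3 f.py L_left
```

```text
F [ 0.   -0.01 -0.05] sd [0.51 0.56 0.34] pos [504.41 151.63  41.3 ] 4.7
```

```bash
python3 - <<'E'
import cv2,numpy as np
a=[cv2.resize(cv2.imread(f"pics/{n}.png")[225:285,200:260],(400,400),interpolation=2) for n in("side0","L_left")]
cv2.imwrite("pics/cmp1.png",np.hstack(a))
E
```

```text
(no output)
```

View pics/cmp1.png

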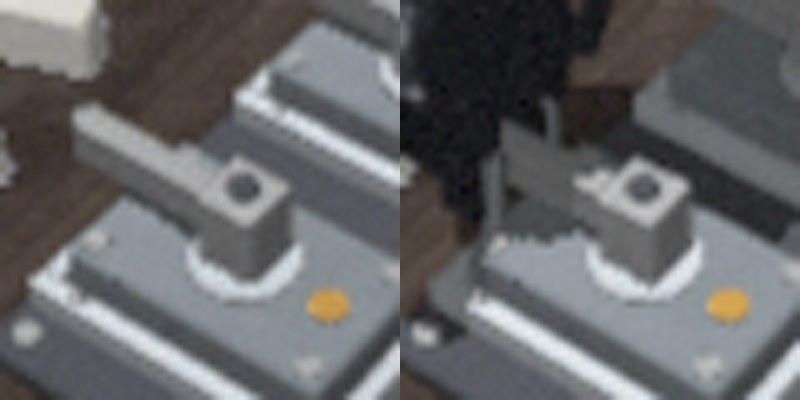

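In the right-hand frame the right fingertip is against the arm and the hub seems slightly turned, while the force stays at zero. Now I rock it to the right.

Call:
{"api": "jog_arm", "payload": {"targets": [{"delta_pos": [0, 5, 0], "delta_rot": [0, 0, 0], "gripper": 0.25}, {"delta_pos": [0, 10, 0], "delta_rot": [0, 0, 0], "gripper": 0.25}, {"delta_pos": [0, 13, 0], "delta_rot": [0, 0, 0], "gripper": 0.25}, {"delta_pos": [0, 15, 0], "delta_rot": [0, 0, 0], "gripper": 0.25}, {"delta_pos": [0, 15, 0], "delta_rot": [0, 0, 0], "gripper": 0.25}]}}

```text
time: 5.32
tcp_pos: [504.3, 136.6, 41.3]
tcp_rot: [-180.0, -0.0, -0.7]
force: [-0.1, 0.1, -0.6]
finger_gap: 21.3
finger_force: 0.1
```

```bash
python3 f.py L_right
```

```text
F [0.24 0.15 0.04] sd [0.59 0.47 0.27] pos [504.27 136.82  41.32] 5.725
```

The arm swings freely both ways in the left seat, so that unit is probably the loose one. I'll check the middle and right units in the same way.

Call:
{"api": "jog_arm", "payload": {"targets": [{"delta_pos": [0, -7.5, 0], "delta_rot": [0, 0, 0], "gripper": 0.25}, {"delta_pos": [0, -7.5, -25], "delta_rot": [0, 0, 0], "gripper": 0.25}, {"delta_pos": [0, -7.5, -55], "delta_rot": [0, 0, 0], "gripper": 0.25}, {"delta_pos": [0, 40, -60], "delta_rot": [0, 0, 0], "gripper": 0.25}, {"delta_pos": [0.4, 90, -60], "delta_rot": [0, 0, 0], "gripper": 0.25}]}}

```text
time: 6.35
tcp_pos: [504.2, 47.0, 102.2]
tcp_rot: [-180.0, -0.1, -0.5]
force: [0.9, -0.6, -0.6]
finger_gap: 21.4
finger_force: 0.0
```

Call:
{"api": "jog_arm", "payload": {"targets": [{"delta_pos": [0, 17.4, 0], "delta_rot": [0, 0, 0], "gripper": 0.25}, {"delta_pos": [0, 17.4, 20], "delta_rot": [0, 0, 0], "gripper": 0.25}, {"delta_pos": [0, 17.4, 40], "delta_rot": [0, 0, 0], "gripper": 0.25}, {"delta_pos": [0, 17.4, 60], "delta_rot": [0, 0, 0], "gripper": 0.25}, {"delta_pos": [0, 17.4, 60], "delta_rot": [0, 0, 0], "gripper": 0.25}]}}

```text
time: 6.98
tcp_pos: [502.3, 30.3, 40.1]
tcp_rot: [-180.0, 0.2, -0.6]
force: [0.1, -1.3, -0.6]
finger_gap: 21.2
finger_force: 0.0
```

Call:
{"api": "jog_arm", "payload": {"targets": [{"delta_pos": [0, 0, 0], "delta_rot": [0, 0, 0], "gripper": 0.25}, {"delta_pos": [0, 0, 0], "delta_rot": [0, 0, 0], "gripper": 0.25}]}}

```text
time: 7.22
tcp_pos: [504.0, 29.7, 42.1]
tcp_rot: [-180.0, -0.1, -0.7]
force: [-0.2, 0.8, 0.5]
finger_gap: 21.5
finger_force: 0.0
```

Call:
{"api": "jog_arm", "payload": {"targets": [{"delta_pos": [0, -3, 0], "delta_rot": [0, 0, 0], "gripper": 0.25}, {"delta_pos": [0, -5, 0], "delta_rot": [0, 0, 0], "gripper": 0.25}, {"delta_pos": [0, -6.3, 0], "delta_rot": [0, 0, 0], "gripper": 0.25}, {"delta_pos": [0, -7.3, 0], "delta_rot": [0, 0, 0], "gripper": 0.25}, {"delta_pos": [0, -7.3, 0], "delta_rot": [0, 0, 0], "gripper": 0.25}]}}

```text
time: 7.85
tcp_pos: [503.7, 36.4, 41.4]
tcp_rot: [180.0, -0.0, -0.7]
force: [1.1, -1.6, 0.5]
finger_gap: 21.2
finger_force: 0.9
```

```bash
python3 f.py M_left
```

```text
F [ 0.89 -2.1   1.37] sd [0.34 0.43 0.62] pos [503.67  36.53  41.36] 8.25
```

Call:
{"api": "jog_arm", "payload": {"targets": [{"delta_pos": [0, 5, 0], "delta_rot": [0, 0, 0], "gripper": 0.25}, {"delta_pos": [0, 10, 0], "delta_rot": [0, 0, 0], "gripper": 0.25}, {"delta_pos": [0, 13, 0], "delta_rot": [0, 0, 0], "gripper": 0.25}, {"delta_pos": [0, 14.6, 0], "delta_rot": [0, 0, 0], "gripper": 0.25}, {"delta_pos": [0, 14.6, 0], "delta_rot": [0, 0, 0], "gripper": 0.25}]}}

```text
time: 8.88
tcp_pos: [503.1, 22.3, 41.2]
tcp_rot: [-180.0, 0.0, -0.7]
force: [-0.0, 1.6, -0.9]
finger_gap: 21.0
finger_force: 0.9
```

```bash
python3 f.py M_right
```

```text
F [-0.52  1.98 -1.51] sd [0.55 0.29 0.57] pos [503.2   22.16  41.27] 9.275
```

The middle unit is springy at ±2 N, symmetric about y = 29.35, so it is sound. Now the right unit.

Call:
{"api": "jog_arm", "payload": {"targets": [{"delta_pos": [0, -7.3, 0], "delta_rot": [0, 0, 0], "gripper": 0.25}, {"delta_pos": [0, -7.3, -25], "delta_rot": [0, 0, 0], "gripper": 0.25}, {"delta_pos": [0, -7.3, -55], "delta_rot": [0, 0, 0], "gripper": 0.25}, {"delta_pos": [0, 40, -60], "delta_rot": [0, 0, 0], "gripper": 0.25}, {"delta_pos": [0.4, 90, -60], "delta_rot": [0, 0, 0], "gripper": 0.25}]}}

```text
time: 9.9
tcp_pos: [503.7, -68.4, 102.5]
tcp_rot: [180.0, -0.2, -0.5]
force: [0.2, -0.9, -0.2]
finger_gap: 21.1
finger_force: 0.0
```

Call:
{"api": "jog_arm", "payload": {"targets": [{"delta_pos": [0, 17.4, 0], "delta_rot": [0, 0, 0], "gripper": 0.25}, {"delta_pos": [0, 17.4, 20], "delta_rot": [0, 0, 0], "gripper": 0.25}, {"delta_pos": [0, 17.4, 40], "delta_rot": [0, 0, 0], "gripper": 0.25}, {"delta_pos": [0, 17.4, 60], "delta_rot": [0, 0, 0], "gripper": 0.25}, {"delta_pos": [0, 17.4, 60], "delta_rot": [0, 0, 0], "gripper": 0.25}]}}

```text
time: 10.52
tcp_pos: [501.5, -84.4, 40.2]
tcp_rot: [-180.0, 0.2, -0.6]
force: [0.1, 0.2, 0.1]
finger_gap: 21.3
finger_force: 0.0
```

Call:
{"api": "jog_arm", "payload": {"targets": [{"delta_pos": [0, 0, 0], "delta_rot": [0, 0, 0], "gripper": 0.25}, {"delta_pos": [0, 0, 0], "delta_rot": [0, 0, 0], "gripper": 0.25}]}}

```text
time: 10.78
tcp_pos: [503.2, -85.2, 42.2]
tcp_rot: [180.0, -0.1, -0.7]
force: [-0.5, 1.3, -0.4]
finger_gap: 21.4
finger_force: 0.0
```

Call:
{"api": "jog_arm", "payload": {"targets": [{"delta_pos": [0, -3, 0], "delta_rot": [0, 0, 0], "gripper": 0.25}, {"delta_pos": [0, -5, 0], "delta_rot": [0, 0, 0], "gripper": 0.25}, {"delta_pos": [0, -6.5, 0], "delta_rot": [0, 0, 0], "gripper": 0.25}, {"delta_pos": [0, -7.5, 0], "delta_rot": [0, 0, 0], "gripper": 0.25}, {"delta_pos": [0, -7.5, 0], "delta_rot": [0, 0, 0], "gripper": 0.25}]}}

```text
time: 11.4
tcp_pos: [502.8, -78.3, 41.5]
tcp_rot: [180.0, -0.0, -0.7]
force: [0.5, -2.7, 2.7]
finger_gap: 21.4
finger_force: 1.1
```

```bash
python3 f.py R_left
```

```text
F [ 1.39 -2.48  1.72] sd [0.5  0.69 0.42] pos [502.77 -78.01  41.38] 11.8
```

Call:
{"api": "jog_arm", "payload": {"targets": [{"delta_pos": [0, 5, 0], "delta_rot": [0, 0, 0], "gripper": 0.25}, {"delta_pos": [0, 10, 0], "delta_rot": [0, 0, 0], "gripper": 0.25}, {"delta_pos": [0, 13, 0], "delta_rot": [0, 0, 0], "gripper": 0.25}, {"delta_pos": [0, 15, 0], "delta_rot": [0, 0, 0], "gripper": 0.25}, {"delta_pos": [0, 15, 0], "delta_rot": [0, 0, 0], "gripper": 0.25}]}}

```text
time: 12.42
tcp_pos: [502.1, -92.5, 41.1]
tcp_rot: [-180.0, 0.0, -0.7]
force: [-1.4, 1.7, -1.1]
finger_gap: 21.0
finger_force: 0.9
```

```bash
python3 f.py R_right
```

```text
F [-0.59  1.81 -1.03] sd [0.61 0.49 0.35] pos [502.14 -92.74  41.22] 12.825
```

The right unit is sound too, so the loose one is in the left seat. I lift clear and go to its hub.

Call:
{"api": "jog_arm", "payload": {"targets": [{"delta_pos": [0, -7.5, 0], "delta_rot": [0, 0, 0], "gripper": 0.25}, {"delta_pos": [0, -7.5, -30], "delta_rot": [0, 0, 0], "gripper": 0.25}, {"delta_pos": [0, -7.5, -70], "delta_rot": [0, 0, 0], "gripper": 0.25}, {"delta_pos": [-15, -50, -90], "delta_rot": [0, 0, 0], "gripper": 0.5}, {"delta_pos": [-30, -105, -90], "delta_rot": [0, 0, 0], "gripper": 0.6}]}}

```text
time: 13.45
tcp_pos: [475.3, 12.6, 133.5]
tcp_rot: [180.0, -0.3, -0.9]
force: [0.4, 0.5, -1.3]
finger_gap: 51.1
finger_force: 0.0
```

Call:
{"api": "jog_arm", "payload": {"targets": [{"delta_pos": [-14, -50, 0], "delta_rot": [0, 0, 0], "gripper": 0.6}, {"delta_pos": [-27, -100, 0], "delta_rot": [0, 0, 0], "gripper": 0.6}, {"delta_pos": [-27, -132, 0], "delta_rot": [0, 0, 0], "gripper": 0.6}, {"delta_pos": [-27, -132, 0], "delta_rot": [0, 0, 0], "gripper": 0.6}, {"delta_pos": [-27, -132, 0], "delta_rot": [0, 0, 0], "gripper": 0.6}]}}

```text
time: 14.08
tcp_pos: [448.3, 144.1, 131.3]
tcp_rot: [180.0, -0.0, -0.7]
force: [0.2, -0.0, -0.3]
finger_gap: 51.2
finger_force: 0.0
```

Call:
{"api": "jog_arm", "payload": {"targets": [{"delta_pos": [-0.5, -0.9, 25], "delta_rot": [0, 0, 0], "gripper": 0.6}, {"delta_pos": [-0.5, -0.9, 55], "delta_rot": [0, 0, 0], "gripper": 0.6}, {"delta_pos": [-0.5, -0.9, 78], "delta_rot": [0, 0, 0], "gripper": 0.6}, {"delta_pos": [-0.5, -0.9, 88], "delta_rot": [0, 0, 0], "gripper": 0.6}, {"delta_pos": [-0.5, -0.9, 88], "delta_rot": [0, 0, 0], "gripper": 0.6}]}}

```text
time: 14.7
tcp_pos: [447.6, 144.9, 43.1]
tcp_rot: [180.0, 0.0, -0.7]
force: [0.8, -0.5, -0.2]
finger_gap: 51.1
finger_force: 0.0
```

Call:
{"api": "jog_arm", "payload": {"squeeze": 50, "targets": [{"delta_pos": [0, 0, 0], "delta_rot": [0, 0, 0], "gripper": 0.4}, {"delta_pos": [0, 0, 0], "delta_rot": [0, 0, 0], "gripper": 0.33}, {"delta_pos": [0, 0, 0], "delta_rot": [0, 0, 0], "gripper": 0.31}, {"delta_pos": [0, 0, 0], "delta_rot": [0, 0, 0], "gripper": 0.31}]}}

```text
time: 15.2
tcp_pos: [447.8, 145.7, 43.5]
tcp_rot: [-180.0, -0.0, -0.7]
force: [0.0, 0.5, -0.2]
finger_gap: 26.6
finger_force: 0.0
```

```bash
python3 f.py H
```

```text
F [-0.09 -0.01 -0.34] sd [0.72 0.54 0.53] pos [447.63 145.69  43.26] 15.6
```

Now close onto the hub gently.

Call:
{"api": "jog_arm", "payload": {"squeeze": 50, "targets": [{"delta_pos": [0, 0.5, 0], "delta_rot": [0, 0, 0], "gripper": 0.28}, {"delta_pos": [0, 0.5, 0], "delta_rot": [0, 0, 0], "gripper": 0.25}, {"delta_pos": [0, 0.5, 0], "delta_rot": [0, 0, 0], "gripper": 0.2}, {"delta_pos": [0, 0.5, 0], "delta_rot": [0, 0, 0], "gripper": 0.2}, {"delta_pos": [0, 0.5, 0], "delta_rot": [0, 0, 0], "gripper": 0.2}]}}

```text
time: 16.23
tcp_pos: [447.7, 145.4, 43.4]
tcp_rot: [-180.0, -0.0, -0.7]
force: [-1.9, 2.4, 3.4]
finger_gap: 23.5
finger_force: 49.0
```

```bash
python3 f.py H2; python3 -c "
from plant import *
s=get_state();print(s['finger_gap'],s['finger_force'],s['torque'],s['tcp_rot'])"
```

```text
F [-0.84  1.26  4.69] sd [0.49 0.35 0.77] pos [447.76 145.34  43.4 ] 16.625
22.745397942793744 49.1580194234848 [0.25819291 0.25845853 0.03382682] [-1.79987517e+02 -1.45697341e-02 -6.72942474e-01]
```

Call:
{"api": "jog_arm", "payload": {"targets": [{"delta_pos": [0, 0, -3], "delta_rot": [0, 0, 0], "gripper": 0.2}, {"delta_pos": [0, 0, -8], "delta_rot": [0, 0, 0], "gripper": 0.2}, {"delta_pos": [0, 0, -14], "delta_rot": [0, 0, 0], "gripper": 0.2}, {"delta_pos": [0, 0, -21], "delta_rot": [0, 0, 0], "gripper": 0.2}, {"delta_pos": [0, 0, -30], "delta_rot": [0, 0, 0], "gripper": 0.2}]}}

```text
time: 17.25
tcp_pos: [447.2, 144.8, 73.7]
tcp_rot: [180.0, 0.0, -0.7]
force: [-0.5, -0.9, -7.8]
finger_gap: 23.0
finger_force: 50.1
```

```bash
python3 f.py H3
```

```text
F [ 0.12 -0.11 -7.37] sd [0.42 0.49 0.57] pos [447.38 145.07  73.05] 17.65
```

The unit is lifted and carries about 7.4 N. Now I take it to the tray.

Call:
{"api": "jog_arm", "payload": {"targets": [{"delta_pos": [0, 0, -15], "delta_rot": [0, 0, 0], "gripper": 0.2}, {"delta_pos": [0, 0, -38], "delta_rot": [0, 0, 0], "gripper": 0.2}, {"delta_pos": [0, 0, -60], "delta_rot": [0, 0, 0], "gripper": 0.2}, {"delta_pos": [2, 15, -70], "delta_rot": [0, 0, 0], "gripper": 0.2}, {"delta_pos": [5, 45, -70], "delta_rot": [0, 0, 0], "gripper": 0.2}]}}

```text
time: 18.27
tcp_pos: [453.1, 101.4, 145.3]
tcp_rot: [-179.9, -0.2, -0.5]
force: [0.4, 0.4, -9.0]
finger_gap: 22.8
finger_force: 50.4
```

Call:
{"api": "jog_arm", "payload": {"targets": [{"delta_pos": [5, 40, 0], "delta_rot": [0, 0, 0], "gripper": 0.2}, {"delta_pos": [10, 82, 0], "delta_rot": [0, 0, 0], "gripper": 0.2}, {"delta_pos": [15, 125, 0], "delta_rot": [0, 0, 0], "gripper": 0.2}, {"delta_pos": [20, 168, 0], "delta_rot": [0, 0, 0], "gripper": 0.2}, {"delta_pos": [25, 211, 0], "delta_rot": [0, 0, 0], "gripper": 0.2}]}}

```text
time: 18.9
tcp_pos: [474.7, -112.4, 144.2]
tcp_rot: [-180.0, -0.0, -0.7]
force: [0.5, 1.2, -7.7]
finger_gap: 23.1
finger_force: 50.4
```

Call:
{"api": "jog_arm", "payload": {"targets": [{"delta_pos": [5, 43, 0], "delta_rot": [0, 0, 1], "gripper": 0.2}, {"delta_pos": [10, 86, 0], "delta_rot": [0, 0, 2], "gripper": 0.2}, {"delta_pos": [15, 128, 0], "delta_rot": [0, 0, 3.5], "gripper": 0.2}, {"delta_pos": [20, 168, 0], "delta_rot": [0, 0, 5], "gripper": 0.2}, {"delta_pos": [20, 200, 0], "delta_rot": [0, 0, 5.6], "gripper": 0.2}]}}

```text
time: 19.52
tcp_pos: [492.4, -313.1, 144.1]
tcp_rot: [180.0, -0.0, -6.3]
force: [1.2, 0.3, -7.9]
finger_gap: 23.2
finger_force: 50.4
```

Call:
{"api": "jog_arm", "payload": {"targets": [{"delta_pos": [3, 30, 0], "delta_rot": [0, 0, 0], "gripper": 0.2}, {"delta_pos": [6, 55, 0], "delta_rot": [0, 0, 0], "gripper": 0.2}, {"delta_pos": [6.7, 64.5, 10], "delta_rot": [0, 0, 0], "gripper": 0.2}, {"delta_pos": [6.7, 64.5, 30], "delta_rot": [0, 0, 0], "gripper": 0.2}, {"delta_pos": [6.7, 64.5, 45], "delta_rot": [0, 0, 0], "gripper": 0.2}]}}

```text
time: 20.15
tcp_pos: [491.5, -374.6, 97.0]
tcp_rot: [-179.9, 0.1, -6.2]
force: [0.1, -0.3, -7.7]
finger_gap: 23.4
finger_force: 50.4
```

```bash
python3 f.py T1; python3 - <<'E'
import cv2
b=cv2.imread("pics/T1.png");cv2.imwrite("pics/T1c.png",cv2.resize(b[90:210,250:390],(700,600),interpolation=2))
E
```

```text
F [ 0.08  0.02 -7.8 ] sd [0.91 0.65 0.82] pos [ 492.48 -376.41   99.19] 20.55
```

View pics/T1c.png

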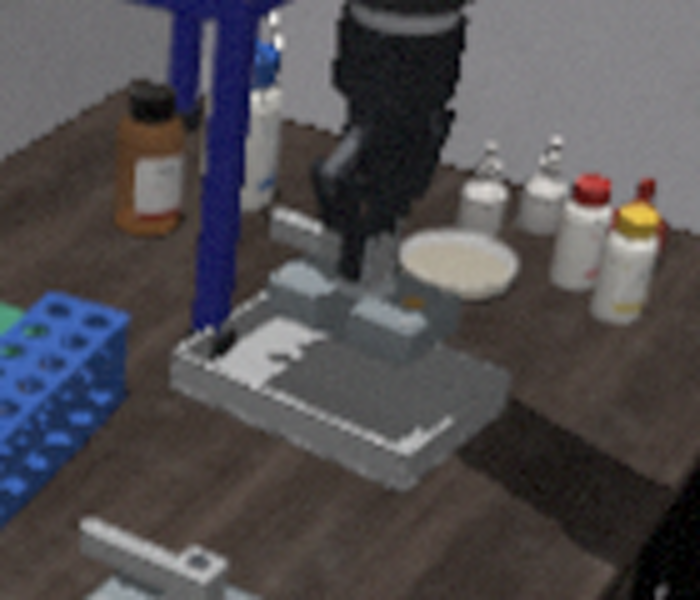

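The unit is held level over the tray at about crop (360,310), with the tray rim around (175–510, 290–480). It is aligned, so I lower it.

Call:
{"api": "jog_arm", "payload": {"targets": [{"delta_pos": [0, 0, 12], "delta_rot": [0, 0, 0], "gripper": 0.2}, {"delta_pos": [0, 0, 27], "delta_rot": [0, 0, 0], "gripper": 0.2}, {"delta_pos": [0, 0, 42], "delta_rot": [0, 0, 0], "gripper": 0.2}, {"delta_pos": [0, 0, 50], "delta_rot": [0, 0, 0], "gripper": 0.2}, {"delta_pos": [0, 0, 53], "delta_rot": [0, 0, 0], "gripper": 0.2}]}}

```text
time: 21.18
tcp_pos: [491.5, -376.0, 44.3]
tcp_rot: [-180.0, 0.1, -6.3]
force: [0.7, -0.3, -6.7]
finger_gap: 23.3
finger_force: 50.4
```

Call:
{"api": "jog_arm", "payload": {"targets": [{"delta_pos": [0, 0, 1], "delta_rot": [0, 0, 0], "gripper": 0.2}, {"delta_pos": [0, 0, 2], "delta_rot": [0, 0, 0], "gripper": 0.2}, {"delta_pos": [0, 0, 3], "delta_rot": [0, 0, 0], "gripper": 0.2}, {"delta_pos": [0, 0, 4], "delta_rot": [0, 0, 0], "gripper": 0.2}, {"delta_pos": [0, 0, 5], "delta_rot": [0, 0, 0], "gripper": 0.2}]}}

```text
time: 21.8
tcp_pos: [491.9, -376.2, 40.3]
tcp_rot: [180.0, -0.0, -6.3]
force: [0.1, -0.2, -7.6]
finger_gap: 23.1
finger_force: 50.4
```

```bash
python3 f.py T2
```

```text
F [ 0.02 -0.35 -7.91] sd [0.43 0.34 0.62] pos [ 491.9  -376.23   40.35] 22.2
```

Still 3 mm to go. I continue in small steps.

Call:
{"api": "jog_arm", "payload": {"targets": [{"delta_pos": [0, 0, 0.6], "delta_rot": [0, 0, 0], "gripper": 0.2}, {"delta_pos": [0, 0, 1.2], "delta_rot": [0, 0, 0], "gripper": 0.2}, {"delta_pos": [0, 0, 1.8], "delta_rot": [0, 0, 0], "gripper": 0.2}, {"delta_pos": [0, 0, 2.4], "delta_rot": [0, 0, 0], "gripper": 0.2}, {"delta_pos": [0, 0, 2.4], "delta_rot": [0, 0, 0], "gripper": 0.2}]}}

```text
time: 22.82
tcp_pos: [491.8, -376.2, 37.8]
tcp_rot: [-180.0, 0.0, -6.3]
force: [0.1, -0.9, -7.4]
finger_gap: 23.3
finger_force: 50.4
```

```bash
python3 f.py T3
```

```text
F [ 0.19  0.34 -7.7 ] sd [0.49 0.55 0.39] pos [ 491.89 -376.21   37.94] 23.225
```

Call:
{"api": "jog_arm", "payload": {"targets": [{"delta_pos": [0, 0, 0.3], "delta_rot": [0, 0, 0], "gripper": 0.2}, {"delta_pos": [0, 0, 0.6], "delta_rot": [0, 0, 0], "gripper": 0.2}, {"delta_pos": [0, 0, 0.9], "delta_rot": [0, 0, 0], "gripper": 0.2}, {"delta_pos": [0, 0, 1.0], "delta_rot": [0, 0, 0], "gripper": 0.2}]}}

```text
time: 23.72
tcp_pos: [491.9, -376.3, 37.5]
tcp_rot: [180.0, -0.0, -6.3]
force: [-2.2, 1.8, 2.5]
finger_gap: 23.5
finger_force: 51.6
```

```bash
python3 f.py T4
```

```text
F [-3.62  2.69  4.41] sd [0.6  0.39 1.07] pos [ 491.93 -376.23   37.46] 24.125
```

It is down. Now release and retreat.

Call:
{"api": "jog_arm", "payload": {"squeeze": 20, "targets": [{"delta_pos": [0, 0, -0.4], "delta_rot": [0, 0, 0], "gripper": 0.2}, {"delta_pos": [0, 0, -0.4], "delta_rot": [0, 0, 0], "gripper": 0.3}, {"delta_pos": [0, 0, -0.4], "delta_rot": [0, 0, 0], "gripper": 0.4}, {"delta_pos": [0, 0, -0.4], "delta_rot": [0, 0, 0], "gripper": 0.5}, {"delta_pos": [0, 0, -0.4], "delta_rot": [0, 0, 0], "gripper": 0.5}]}}

```text
time: 24.75
tcp_pos: [492.1, -376.3, 37.4]
tcp_rot: [180.0, -0.0, -6.3]
force: [-0.1, -0.7, 1.0]
finger_gap: 42.8
finger_force: 0.0
```

Call:
{"api": "jog_arm", "payload": {"targets": [{"delta_pos": [0, 0, -10], "delta_rot": [0, 0, 0], "gripper": 0.5}, {"delta_pos": [0, 0, -35], "delta_rot": [0, 0, 0], "gripper": 0.5}, {"delta_pos": [0, 0, -75], "delta_rot": [0, 0, 0], "gripper": 0.5}, {"delta_pos": [-20, -30, -110], "delta_rot": [0, 0, 0], "gripper": 0.5}, {"delta_pos": [-40, -80, -130], "delta_rot": [0, 0, 0], "gripper": 0.5}]}}

```text
time: 25.38
tcp_pos: [461.2, -293.5, 170.0]
tcp_rot: [179.9, -0.2, -6.5]
force: [1.0, 1.1, 0.1]
finger_gap: 42.6
finger_force: 0.0
```

Call:
{"api": "jog_arm", "payload": {"targets": [{"delta_pos": [0, -40, 0], "delta_rot": [0, 0, 0], "gripper": 0.5}, {"delta_pos": [0, -80, 0], "delta_rot": [0, 0, 0], "gripper": 0.5}, {"delta_pos": [0, -110, 0], "delta_rot": [0, 0, 0], "gripper": 0.5}, {"delta_pos": [0, -110, 0], "delta_rot": [0, 0, 0], "gripper": 0.5}, {"delta_pos": [0, -110, 0], "delta_rot": [0, 0, 0], "gripper": 0.5}]}}

```text
time: 26.0
tcp_pos: [472.9, -183.9, 167.8]
tcp_rot: [180.0, -0.0, -6.3]
force: [0.8, -0.1, -0.0]
finger_gap: 42.6
finger_force: 0.0
```

```bash
python3 f.py E1; python3 - <<'E'
import cv2,numpy as np
from plant import read_camera
t=read_camera("top")[:,:,::-1];b=cv2.imread("pics/E1.png")
v=np.vstack([cv2.resize(b[130:310,190:370],(600,600),interpolation=2)[:600]])
u=cv2.resize(t[165:255,320:380],(200,300),interpolation=2);w=cv2.resize(t[195:255,170:290],(200,100),interpolation=2)
h=np.zeros((600,800,3),np.uint8);h[:,:600]=v;h[:300,600:]=u;h[300:400,600:]=w
cv2.imwrite("pics/E1c.png",h)
E
```

```text
F [-0.18  0.33 -0.27] sd [0.56 0.43 0.72] pos [ 472.77 -183.39  167.22] 26.4
```

View pics/E1c.png

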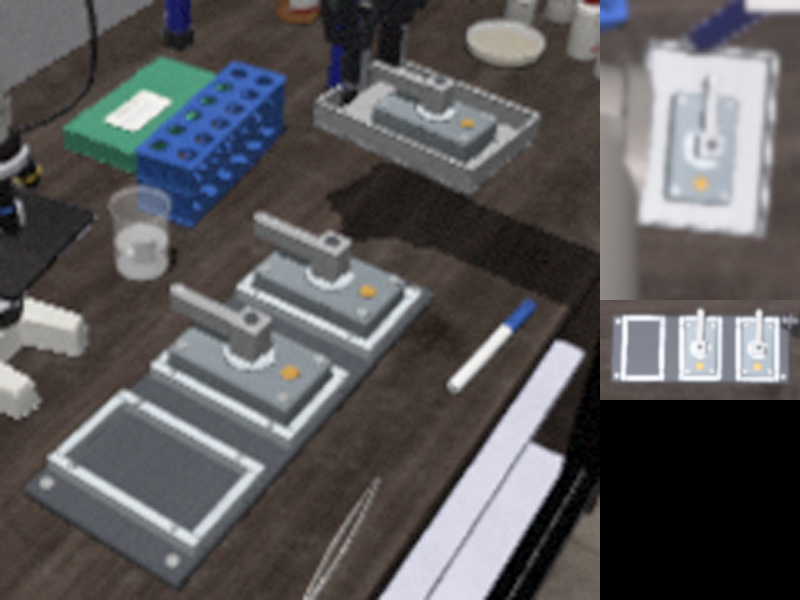

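The loose unit lies flat in the tray (crop about (435,120)). The two sound units are in their seats, at about (330,290) and (250,370), the left seat is empty, and the gripper is clear.

```bash
python3 -c "
from plant import *
print(hand_in())"
```

```text
the job is handed in; nothing more can be done
None
```

The loose unit was the one in the left seat; it now lies flat and upright in the reject tray, the two sound units are still in their seats, and the job is handed in at about 26 s.

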